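# Index the frit carousel and throw its lock lever

## Task

Turn the frit carousel by its wooden posts until the jar with the blue lid stands at the white pointer, then throw the red-gripped lock lever from its white notch into the middle, green-marked notch so that the carousel is locked there. Never throw the lever through to the black-marked notch, keep it in the white notch until the blue jar is at the pointer, and leave the spare orange-lidded jar and the graphite paddle lying beside it alone.

Things in the scene. Friction and masses are not known exactly. Their poses are not given: they have to be found in the camera images.
- carousel: Fixed dark steel base. Origin on the bench under the turntable's axis, z up. White index pointer at its -x side, 130 to 164 mm from the axis, 38 mm high. Lock unit at its -y side: grey guide block 165 to 205 mm from the axis, 63 mm high, then the lever, then an upright quadrant with notches and white, green, black marks, 234 to 283 mm from the axis, up to 136 mm high.
- axis_top (a point): Point on the turntable's vertical axis at the disc's top, 36 mm above the bench. Wooden disc with aluminium rim, 270 mm across, turns both ways without stops and stays where left; about 1 N at a post turns it. Four jars are fixed on it (60 mm across, tops 80 mm above the bench, 65 mm from the axis; blue, yellow, white, red lids anticlockwise from above), with a post midway between each two.
- index_spot (a point): Fixed point in front of the pointer, 65 mm from the axis, 36 mm above the bench: the blue-lidded jar's centre must stand over it. The rim has a slot at each jar: with the blue jar within about 4 mm of this spot the lock bolt enters a slot and centres the turntable; further off, the bolt meets the rim and the lever stops short of the green notch.
- blue_jar (a point): Centre of the blue lid's top face (lid 60 mm across), 80 mm above the bench, 65 mm from the axis. The jar is fixed to the turntable.
- post0 (a point): Wooden post 0 of the turntable: upright round post 18 mm in diameter, 105 mm from the axis, from the disc (36 mm) to 106 mm above the bench. This point is on the post's centre line 85 mm above the bench. Push it or take it between the fingers from above to turn the turntable. Posts 0, 1, 2, 3 lie 45, 135, 225, 315 degrees anticlockwise of the blue jar.
- post1 (a point): Wooden post 1 of the turntable: upright round post 18 mm in diameter, 105 mm from the axis, from the disc (36 mm) to 106 mm above the bench. This point is on the post's centre line 85 mm above the bench. Push it or take it between the fingers from above to turn the turntable. Posts 0, 1, 2, 3 lie 45, 135, 225, 315 degrees anticlockwise of the blue jar.
- post2 (a point): Wooden post 2 of the turntable: upright round post 18 mm in diameter, 105 mm from the axis, from the disc (36 mm) to 106 mm above the bench. This point is on the post's centre line 85 mm above the bench. Push it or take it between the fingers from above to turn the turntable. Posts 0, 1, 2, 3 lie 45, 135, 225, 315 degrees anticlockwise of the blue jar.
- post3 (a point): Wooden post 3 of the turntable: upright round post 18 mm in diameter, 105 mm from the axis, from the disc (36 mm) to 106 mm above the bench. This point is on the post's centre line 85 mm above the bench. Push it or take it between the fingers from above to turn the turntable. Posts 0, 1, 2, 3 lie 45, 135, 225, 315 degrees anticlockwise of the blue jar.
- lever (a joint): Lever angle, rad: 0 = white notch (turntable free), 0.5 = middle, green notch (locked), 1.0 = black notch (bolt deep in, for transport). Growing values move the grip towards the base's +x; the lever is upright in the green notch and leans 0.5 rad towards -x in the white one. Sprung towards the nearest notch (tops between at 0.25 and 0.75); about 10 N at the grip carries it over.
- lever_grip (a point): Centre of the lever's red grip: a cylinder 28 mm in diameter and 40 mm long, its axis along the base's y. It is 130 mm from the lever's pivot, on a shaft 12 mm thick; about 164 mm above the bench in the white notch, 180 mm in the green one. It can be pinched from above along the base's x, or pushed.
- lever_pivot (a point): Point on the lever's fixed pivot axis (parallel to the base's y), in the plane in which the grip swings, 50 mm above the bench, 222 mm from the turntable's axis.
- spare_jar_mid (a point): Centre of a loose closed jar with an orange lid, 60 mm across and 48 mm high, standing on the bench beyond the lever: leave it alone. This point is 24 mm above its foot.
- paddle_mid (a point): Loose graphite paddle lying on the bench beside the turntable, 250 mm long over all, 65 mm wide, 12 mm thick: leave it alone. The point is where blade meets handle, 6 mm above the bench; x runs towards the blade (100 mm), the handle lies 146 mm the other way.

How it is judged:
By the outcome, as a careful person would: the job done as asked, in the order asked, and still so for the second after the job is handed in, with the robot touching nothing.
It also fails if it takes over 62 s, if anything falls off the work surface, if the arm or the gripper's body presses on something with over 40 N, if the wrist force passes 120 N, or if a joint passes its speed limit or range.

## Robot

A 6-joint arm with a two-finger parallel gripper is mounted at the origin on the work surface. World frame = base frame: x ahead of the robot, y to its left, z up, the work surface at z = 0. Lengths are in m, angles in rad, forces in N, time in s.
With the tool pointing down it reaches from about 0.4 to 0.925 m from the base axis. Payload 3.4 kg.
Tool frame: the origin (TCP) lies at the very end of the fingers, on their centre line; the grasp point (between the pads) lies 19 mm behind it; x points along the fingers, y is the direction in which the jaws open and shut, and the axes are right-handed (so a half turn about x gives the same grasp; the last joint's range is limited). The gripper opens to 85 mm and grips with 20 to 120 N. Pads are 22 mm wide; open, the fingers measure 114 mm over their backs; the gripper's body (76 mm by 85 mm) begins 54 mm behind the grasp point. The pads swing forward as they close: fully open they stand 13 mm farther back than shut.
Start: joints at [-1.21, 0.307, 1.506, -0, 1.328, -0.073], TCP at [0.242, -0.522, 0.231] pointing down, gripper open.
Joint ranges: [-3.12, 3.12], [-1.05, 2.28], [0.14, 2.33], [-1.42, 4.57], [0.1, 2.73], [-2.68, 2.68]. Speed limits (rad/s): [2.57, 2.57, 3.14, 3.14, 3.14, 3.14].

## Interface

Orientations are given as a unit quaternion [w, x, y, z].
In Python, from workcell import env, eyes gives the robot as it stands.
- The arm moves only by the shell command python3 -m pendant 'ROWS' [OPENING] [FORCE]. ROWS is JSON, a list of rows, each an object of numbers: "x", "y", "z": the shift along the tool's x, y, z normalised to -1 to 1, where 1 is 10 cm; "yaw": the turn about the tool's x normalised to -1 to 1, where 1 is 180 degrees. In form: [{"x": .., "y": .., "z": .., "yaw": ..}, ...]. A call has 1 to 8 rows; each row is the pose to reach, as a shift and turn from the pose commanded when the call began, along the tool's axes at that moment, turning the shorter way round; what a row does not reach only later rows make up. A row lasts 1/8 s, in which the tool goes at most 62.5 mm and 10.7 degrees, less where a joint would pass 70% of its speed; a pose out of reach is approached as far as the arm can. A call with a number of a shift or a turn outside -1 to 1 is refused whole. A call with a gripper value outside its range is refused whole. OPENING is the closure, from -1 (fully open) to 1 (shut), set as the call begins (- or left out, the last holds). The fingers move at their own pace and stop on an object; FORCE is the grip in N (left out, the last holds). Time passes only in rows, so rows that repeat a pose let the fingers close. It gives the time, the measured TCP pose, the force and the opening at its end, in the units of the state.
- env.state(): the state, without advancing time (a new reading comes with each control period).
- eyes.snapshot(name): name is "side" or "top"; returns a dict with "pixels" (384x512x3 uint8, blue, green, red), "K" (3x3 intrinsics, pixels), "eye" and "rotation" of the camera in the world. Camera axes: x right, y down, z forward; pixel columns grow to the right and rows downward; lengths in m; the calibration is good to about 2 mm. A picture is of the moment at which its call begins. There is no depth.
- env.close_job(): hands the job in, once; it reports no verdict.
The state is a dict: "time": time; "q": joint angles; "qvel": joint speeds; "joint_efforts": joint torques, N m; "ee_pos": TCP position; "orientation": TCP orientation; "force": force on the tool from outside, world axes, zero at the start; "moment": the same for the moment, N m; "width": opening from 0.0 (shut) to 1.0 (fully open).
Only numpy, scipy, OpenCV 4.12 (cv2) and the standard library are available. Lean on these libraries where they do the work, as an engineer would, in place of code of your own. Each camera call takes 0.05 s, during which the arm holds its last target. There are 200 camera calls.

## Working session

There is one attempt and no reset: what is moved stays moved. The work goes in short steps, Python scripts to look and compute and a shell command to move; the robot and the scene stay as the last step left them, time stands still between calls to the robot, and variables do not carry over. Pictures are saved under pics/ and viewed, about 8 in all and at most 12, crops included, and the job is handed in when it is done.

```bash
mkdir -p pics; ls
python3 - <<'E'
from workcell import env, eyes
import cv2,numpy as np
s=env.state();print(s)
for n in("side","top"):
    d=eyes.snapshot(n);cv2.imwrite(f"pics/{n}0.png",cv2.resize(d["pixels"],(800,600),interpolation=cv2.INTER_CUBIC))
    np.savez(f"{n}.npz",K=d["K"],eye=d["eye"],R=d["rotation"]);print(n,d["K"],d["eye"],d["rotation"])
E
```

```text
pics
{'time': 0.0, 'q': array([-1.20948979e+00,  3.07566092e-01,  1.50767521e+00, -8.73586055e-06,
        1.32840161e+00, -7.34946169e-02]), 'qvel': array([ 0.0017832 ,  0.00088011,  0.00065733,  0.00100447, -0.00033005,
        0.00211313]), 'joint_efforts': array([-4.02674868e-04, -4.57549810e+01, -2.51918060e+01,  2.04545709e-04,
        1.33392995e-02, -2.73738664e-06]), 'ee_pos': array([ 0.24193668, -0.52085171,  0.23038431]), 'orientation': array([-0.15180105, -0.69035505, -0.15323496,  0.69056889]), 'force': array([ 0.0751116 , -0.45254557, -0.18326869]), 'moment': array([ 0.01898982, -0.11089573,  0.06728719]), 'width': 0.997722920110508}
side [[385.40288844   0.         259.14643034]
 [  0.         385.40288844 192.84375794]
 [  0.           0.           1.        ]] [0.0288721  0.63546755 0.61362827] [ 0.18013441 -0.31988185  0.80612866 -0.46409458]
top [[432.26007109   0.         255.79054819]
 [  0.         432.26007109 197.44593124]
 [  0.           0.           1.        ]] [0.5099824  0.01485601 1.20676581] [ 0.02547368 -0.70287315  0.71033808 -0.02720736]
```

View pics/side0.png

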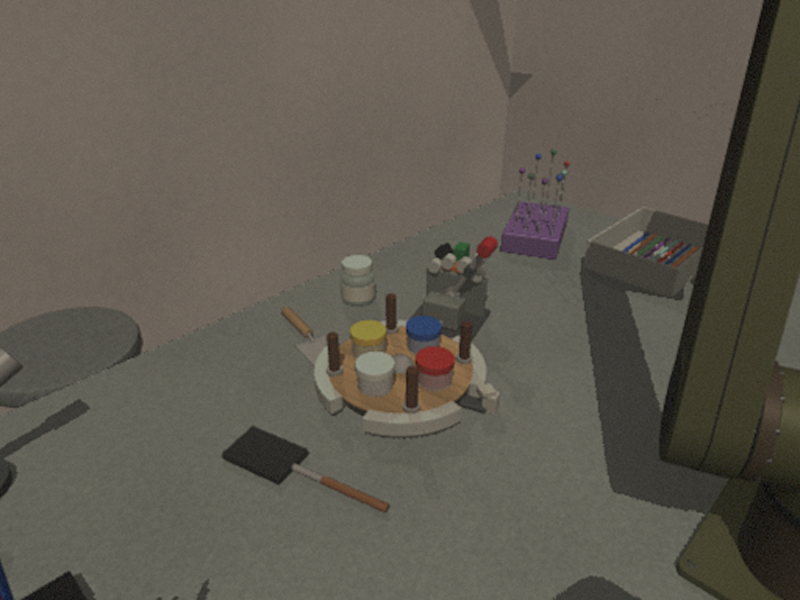

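View pics/top0.png

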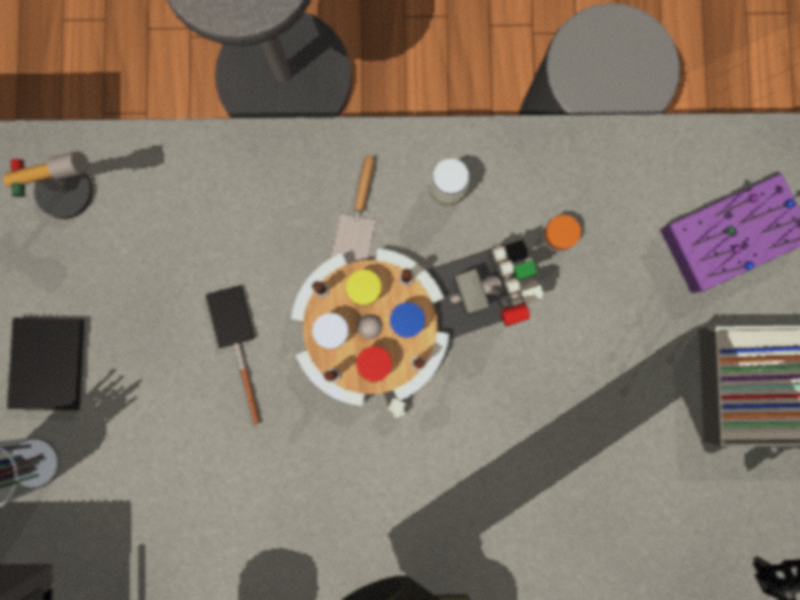

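Side view: the carousel is at (400,370), the lever grip at (487,246) and leans to white. Top view: axis (370,327), pointer (398,408), blue lid (408,320), posts at about (407,275), (420,362), (331,375), (320,287), and red grip (516,315). Blue needs about 80° clockwise.

```bash
cat > h.py <<'E'
import numpy as np
from scipy.spatial.transform import Rotation as Ro
def cam(n):
    d=np.load(f"{n}.npz"); q=d["R"]; return d["K"],d["eye"],Ro.from_quat(np.r_[q[1:],q[0]]).as_matrix()
def un(n,px,z,s=1.5625):
    K,e,R=cam(n); v=R@np.linalg.solve(K,[px[0]/s,px[1]/s,1]); return e+v*(z-e[2])/v[2]
def proj(n,p,s=1.5625):
    K,e,R=cam(n); c=K@(R.T@(np.asarray(p)-e)); return c[:2]/c[2]*s
E
python3 - <<'E'
from h import *
np.set_printoptions(precision=4,suppress=True)
lids={'b':(408,320),'y':(364,287),'w':(330,330),'r':(374,364)}
L={k:un('top',v,.08)[:2] for k,v in lids.items()}
c=np.mean(list(L.values()),axis=0);print('axis',c)
for k,v in L.items(): d=v-c;print(k,v,np.hypot(*d),np.degrees(np.arctan2(d[1],d[0])))
for nm,p,z in [('ptr',(398,408),.038),('grip',(516,315),.164),('p0',(407,274),.106),('p1',(319,287),.106),('p2',(330,376),.106),('p3',(421,362),.106),('spare',(563,231),.048)]:
    P=un('top',p,z)[:2];d=P-c;print(nm,P,np.hypot(*d),np.degrees(np.arctan2(d[1],d[0])))
for nm,p,z in [('b',(425,327),.08),('y',(368,331),.08),('w',(375,361),.08),('r',(435,361),.08),('grip',(487,246),.164)]: print(nm,un('side',p,z))
E
```

```text
axis [0.5667 0.0631]
b [ 0.5747 -0.0021] 0.06569532528984605 -83.045608846817
y [0.6309 0.0711] 0.06463005054472615 7.040318103064734
w [0.5594 0.1283] 0.06554637542985459 96.47029771870022
r [0.502  0.0553] 0.06518379686474303 -173.09339346809688
ptr [0.426  0.0162] 0.14833402980439453 -161.5555421112131
grip [ 0.5759 -0.168 ] 0.2313614808785666 -87.74065149332912
p0 [ 0.6488 -0.0009] 0.10409701208233976 -37.97633272653518
p1 [0.6289 0.1435] 0.1015352146910389 52.2789460126644
p2 [0.4836 0.1259] 0.10417124469800304 142.9718022010793
p3 [ 0.5046 -0.022 ] 0.10539364995281243 -126.10310898594271
spare [ 0.7284 -0.2734] 0.37341049648002106 -64.33901602917904
b [0.5696 0.0039 0.08  ]
y [0.6285 0.0766 0.08  ]
w [0.5615 0.1265 0.08  ]
r [0.4962 0.0644 0.08  ]
grip [ 0.5799 -0.1698  0.164 ]
```

```bash
cat >> h.py <<'E'
def go(p,jaw=None,st=None):
    """print shift in pendant units (tool axes) to world p, and yaw for jaw dir (deg)"""
    from workcell import env
    s=st or env.state(); q=s["orientation"]; R=Ro.from_quat(np.r_[q[1:],q[0]]).as_matrix()
    d=R.T@(np.asarray(p)-s["ee_pos"])/.1
    a=np.degrees(np.arctan2(R[1,1],R[0,1]));out=""
    if jaw is not None:
        w=(jaw-a+90)%180-90; out=f"world turn {w:.1f} yaw {-w/180:.3f} (tool x down)"
    print("pos",s["ee_pos"].round(4),"shift",d.round(3),"jaw",round(a,1),out,"F",s["force"].round(1),"w",round(s["width"],3),"t",s["time"]);return R
E
python3 - <<'E'
from h import *
print(go([.484,.126,.16],18).round(3))
E
```

```text
pos [ 0.2419 -0.5209  0.2305] shift [ 0.714 -4.847 -4.92 ] jaw -65.1 world turn 83.1 yaw -0.462 (tool x down) F [ 0.2 -0.5  0.6] w 1.002 t 0.1
[[-0.001  0.421 -0.907]
 [ 0.002 -0.907 -0.421]
 [-1.    -0.002 -0.   ]]
```

```bash
P="python3 -m pendant"
$P '[{"y":-0.3,"z":-0.3,"yaw":-0.06},{"y":-0.6,"z":-0.6,"yaw":-0.12},{"y":-1,"z":-1,"yaw":-0.18},{"y":-1,"z":-1,"yaw":-0.24},{"y":-1,"z":-1,"yaw":-0.3},{"y":-1,"z":-1,"yaw":-0.35},{"y":-1,"z":-1,"yaw":-0.41},{"y":-1,"z":-1,"yaw":-0.462}]' -1 20
$P '[{"y":0.5,"z":-0.3},{"y":1,"z":-0.6},{"y":1,"z":-0.6}]'
$P '[{"y":0.5,"z":-0.3},{"y":1,"z":-0.6},{"y":1,"z":-0.6}]'
$P '[{"y":0.24,"z":-0.5},{"y":0.48,"z":-1},{"y":0.48,"z":-1}]'
$P '[{"y":0.24,"z":-0.5},{"y":0.48,"z":-1},{"y":0.48,"z":-1}]'
$P '[{"y":0.24,"z":-0.5},{"y":0.48,"z":-1},{"y":0.48,"z":-1},{"y":0.48,"z":-1}]'
python3 - <<'E'
from h import *
go([.484,.126,.16],18)
E
```

```text
pos [ 0.2419 -0.5209  0.2305] shift [ 0.714 -4.847 -4.92 ] jaw -65.1 world turn 83.1 yaw -0.462 (tool x down) F [ 0.2 -0.5  0.6] w 1.002 t 0.1invalid input at $[0]: expected keys x, y, z, yaw
invalid input at $[0]: expected keys x, y, z, yaw
invalid input at $[0]: expected keys x, y, z, yaw
invalid input at $[0]: expected keys x, y, z, yaw
invalid input at $[0]: expected keys x, y, z, yaw
invalid input at $[0]: expected keys x, y, z, yaw
```

All four keys are required.

```bash
P="python3 -m pendant"
$P '[{"x":0,"y":-0.3,"z":-0.3,"yaw":-0.06},{"x":0,"y":-0.6,"z":-0.6,"yaw":-0.12},{"x":0,"y":-1,"z":-1,"yaw":-0.18},{"x":0,"y":-1,"z":-1,"yaw":-0.24},{"x":0,"y":-1,"z":-1,"yaw":-0.3},{"x":0,"y":-1,"z":-1,"yaw":-0.35},{"x":0,"y":-1,"z":-1,"yaw":-0.41},{"x":0,"y":-1,"z":-1,"yaw":-0.462}]' -1 20
$P '[{"x":0,"y":0.5,"z":-0.3,"yaw":0},{"x":0,"y":1,"z":-0.6,"yaw":0},{"x":0,"y":1,"z":-0.6,"yaw":0}]'
$P '[{"x":0,"y":0.5,"z":-0.3,"yaw":0},{"x":0,"y":1,"z":-0.6,"yaw":0},{"x":0,"y":1,"z":-0.6,"yaw":0}]'
$P '[{"x":0,"y":0.24,"z":-0.5,"yaw":0},{"x":0,"y":0.48,"z":-1,"yaw":0},{"x":0,"y":0.48,"z":-1,"yaw":0}]'
$P '[{"x":0,"y":0.24,"z":-0.5,"yaw":0},{"x":0,"y":0.48,"z":-1,"yaw":0},{"x":0,"y":0.48,"z":-1,"yaw":0}]'
$P '[{"x":0,"y":0.24,"z":-0.5,"yaw":0},{"x":0,"y":0.48,"z":-1,"yaw":0},{"x":0,"y":0.48,"z":-1,"yaw":0},{"x":0,"y":0.48,"z":-1,"yaw":0}]'
python3 - <<'E'
from h import *
go([.484,.126,.16],18)
E
```

```text
time: 1.1
ee_pos: [0.2906, -0.3883, 0.2309]
orientation: [0.573, 0.414, 0.574, -0.413]
force: [-0.1, -0.5, -0.4]
width: 0.995
time: 1.48
ee_pos: [0.3688, -0.2975, 0.2309]
orientation: [0.573, 0.414, 0.574, -0.413]
force: [-0.6, -0.4, -1.1]
width: 0.999
time: 1.85
ee_pos: [0.4453, -0.2106, 0.2311]
orientation: [0.573, 0.414, 0.573, -0.414]
force: [0.0, -1.2, -0.3]
width: 1.004
time: 2.22
ee_pos: [0.4573, -0.101, 0.231]
orientation: [0.573, 0.414, 0.574, -0.414]
force: [0.2, -0.4, -0.9]
width: 1.004
time: 2.6
ee_pos: [0.473, 0.0082, 0.2312]
orientation: [0.573, 0.414, 0.573, -0.414]
force: [0.0, -1.1, -0.7]
width: 1.0
time: 3.1
ee_pos: [0.4876, 0.1151, 0.231]
orientation: [0.572, 0.415, 0.572, -0.416]
force: [-0.3, 0.2, 1.1]
width: 1.001
pos [0.4876 0.1151 0.231 ] shift [ 0.71   0.001 -0.116] jaw 18.0 world turn -0.0 yaw 0.000 (tool x down) F [-0.3  0.2  1.1] w 1.001 t 3.1
```

```bash
P="python3 -m pendant"
$P '[{"x":0,"y":0,"z":-0.06,"yaw":0},{"x":0,"y":0,"z":-0.12,"yaw":0},{"x":0.3,"y":0,"z":-0.12,"yaw":0},{"x":0.7,"y":0,"z":-0.12,"yaw":0},{"x":0.7,"y":0,"z":-0.12,"yaw":0}]' 0.2 20
$P '[{"x":0.25,"y":0,"z":0,"yaw":0},{"x":0.5,"y":0,"z":0,"yaw":0},{"x":0.78,"y":0,"z":0,"yaw":0},{"x":0.78,"y":0,"z":0,"yaw":0}]'
$P '[{"x":0,"y":0,"z":0,"yaw":0},{"x":0,"y":0,"z":0,"yaw":0},{"x":0,"y":0,"z":0,"yaw":0},{"x":0,"y":0,"z":0,"yaw":0},{"x":0,"y":0,"z":0,"yaw":0}]' 1 20
python3 - <<'E'
from h import *
from workcell import eyes; import cv2
R=go([.484,.126,.083],18)
im=eyes.snapshot("side")["pixels"]
cv2.imwrite("pics/s1.png",cv2.resize(im[160:300,180:350],None,fx=4,fy=4,interpolation=cv2.INTER_CUBIC))
# arc plan for post2 142.. -> target; base yaw 18 => -78.9 deg
c=np.array([.5667,.0631]); a0=143.; y=R[:2,1]; z=R[:2,2]
p0=c+.105*np.array([np.cos(np.radians(a0)),np.sin(np.radians(a0))])
for da in range(0,80,8):
    a=np.radians(a0-da); d=c+.105*np.array([np.cos(a),np.sin(a)])-p0
    print(da,(d@y/.1).round(3),(d@z/.1).round(3))
E
```

```text
time: 3.72
ee_pos: [0.4809, 0.1279, 0.159]
orientation: [0.57, 0.414, 0.574, -0.417]
force: [-0.4, 0.6, -0.0]
width: 0.4
time: 4.22
ee_pos: [0.4832, 0.1284, 0.0831]
orientation: [0.572, 0.415, 0.573, -0.416]
force: [-0.2, 0.3, 0.1]
width: 0.401
time: 4.85
ee_pos: [0.4852, 0.1289, 0.0848]
orientation: [0.573, 0.416, 0.571, -0.414]
force: [0.6, 0.7, 7.6]
width: 0.202
pos [0.4852 0.1289 0.0848] shift [ 0.018 -0.021  0.024] jaw 18.1 world turn -0.1 yaw 0.000 (tool x down) F [0.6 0.7 7.6] w 0.202 t 4.85
0 0.0 0.0
8 0.126 -0.075
16 0.261 -0.132
24 0.402 -0.17
32 0.548 -0.188
40 0.694 -0.185
48 0.839 -0.162
56 0.979 -0.119
64 1.111 -0.057
72 1.234 0.023
```

View pics/s1.png

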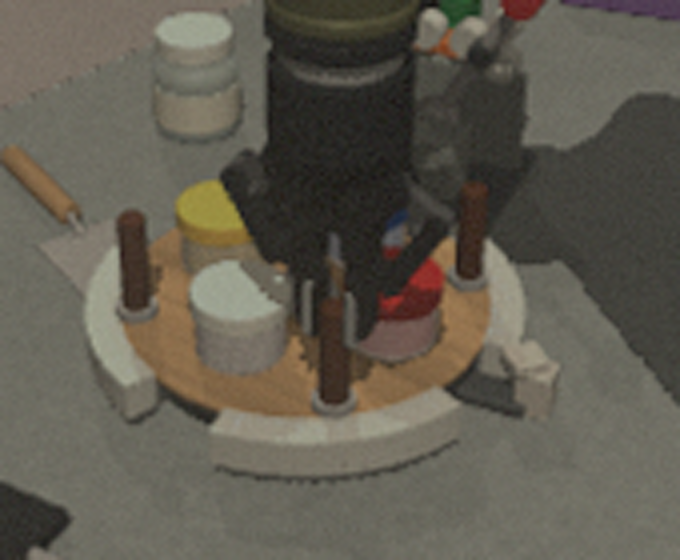

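The post is between the pads (width 17 mm, at radius 105 mm). Computing the arc from here.

Run:
```python
from h import *
R=go([.485,.129,.083]); c=np.array([.5667,.0631]); y=R[:2,1]; z=R[:2,2]
f=lambda a:c+.105*np.array([np.cos(np.radians(a)),np.sin(np.radians(a))])
for a0,s in((141.1,np.linspace(0,39,9)),(102.1,np.linspace(0,39,9))):
  for da in s[1:]:
    d=f(a0-da)-f(a0); print(da,(d@y/.1).round(3),(d@z/.1).round(3))
```

```text
pos [0.4853 0.1289 0.0849] shift [ 0.019 -0.002 -0.002] jaw 18.1  F [ 0.  -0.2  6.8] w 0.201 t 4.9
4.875 0.077 -0.045
9.75 0.157 -0.084
14.625 0.241 -0.116
19.5 0.327 -0.141
24.375 0.414 -0.158
29.25 0.503 -0.167
34.125 0.592 -0.169
39.0 0.682 -0.164
4.875 0.088 0.013
9.75 0.175 0.034
14.625 0.26 0.061
19.5 0.342 0.096
24.375 0.421 0.138
29.25 0.496 0.187
34.125 0.567 0.241
39.0 0.633 0.302
```

```bash
P="python3 -m pendant"
$P '[{"x":0,"y":0.077,"z":-0.045,"yaw":0},{"x":0,"y":0.157,"z":-0.084,"yaw":0},{"x":0,"y":0.241,"z":-0.116,"yaw":0},{"x":0,"y":0.327,"z":-0.141,"yaw":0},{"x":0,"y":0.414,"z":-0.158,"yaw":0},{"x":0,"y":0.503,"z":-0.167,"yaw":0},{"x":0,"y":0.592,"z":-0.169,"yaw":0},{"x":0,"y":0.682,"z":-0.164,"yaw":0}]'
$P '[{"x":0,"y":0.088,"z":0.013,"yaw":0},{"x":0,"y":0.175,"z":0.034,"yaw":0},{"x":0,"y":0.26,"z":0.061,"yaw":0},{"x":0,"y":0.342,"z":0.096,"yaw":0},{"x":0,"y":0.421,"z":0.138,"yaw":0},{"x":0,"y":0.496,"z":0.187,"yaw":0},{"x":0,"y":0.567,"z":0.241,"yaw":0},{"x":0,"y":0.633,"z":0.302,"yaw":0}]'
$P '[{"x":0,"y":0,"z":0,"yaw":0},{"x":0,"y":0,"z":0,"yaw":0},{"x":0,"y":0,"z":0,"yaw":0}]'
python3 - <<'E'
from h import *
from workcell import eyes; import cv2
go([.614,.157,.083],18)
for n,sl in(("top",np.s_[150:280,170:370]),("side",np.s_[140:290,180:340])):
    im=eyes.snapshot(n)["pixels"]
    cv2.imwrite(f"pics/{n}2.png",cv2.resize(im[sl],None,fx=4,fy=4,interpolation=cv2.INTER_CUBIC))
E
```

```text
time: 5.9
ee_pos: [0.5428, 0.1664, 0.0844]
orientation: [0.572, 0.416, 0.573, -0.415]
force: [-2.5, -2.6, 6.4]
width: 0.198
time: 6.9
ee_pos: [0.6129, 0.1565, 0.0841]
orientation: [0.572, 0.415, 0.573, -0.415]
force: [-3.2, -1.6, 5.9]
width: 0.202
time: 7.28
ee_pos: [0.6138, 0.1562, 0.0841]
orientation: [0.573, 0.415, 0.572, -0.415]
force: [0.8, -0.7, 4.6]
width: 0.2
pos [0.6138 0.1562 0.0841] shift [ 0.011  0.005 -0.007] jaw 18.1 world turn -0.1 yaw 0.001 (tool x down) F [ 0.8 -0.7  4.6] w 0.2 t 7.275
```

View pics/top2.png

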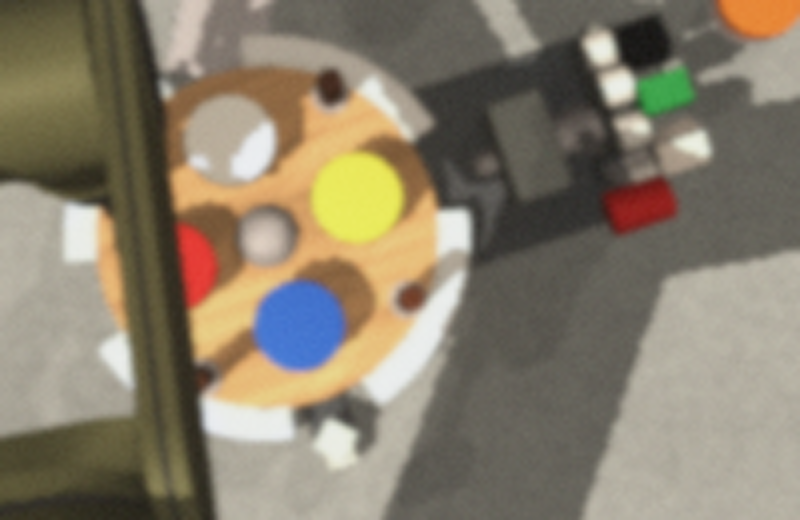

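Blue lid (300,325), yellow (357,197), white (230,138), posts (410,297) and (330,88), pointer (338,443), grip (640,204), guide block (529,146).

Run:
```python
from h import *
g=lambda p,z:un('top',(170+p[0]/4,150+p[1]/4),z,1)[:2]
A=lambda v:np.degrees(np.arctan2(v[1],v[0]))
b,y,w=g((300,325),.08),g((357,197),.08),g((230,138),.08)
c=np.array([.5667,.0631])
for k in(b,y,w): print(k,np.hypot(*(k-c)),A(k-c))
pt=g((338,443),.038);gr=g((640,204),.164);bl=g((529,146),.063); ga=(g((640,204),.164))
for nm,k in(('ptr',pt),('grip',gr),('block',bl),('post3?',g((410,297),.106)),('p1',g((330,88),.106))): print(nm,k,np.hypot(*(k-c)),A(k-c))
# base yaw estimates
print('yaw',A(pt-c)+180, A(gr-c)+90+np.degrees(np.arctan2(62.3,222)), A(bl-c)+90)
```

```text
[0.5062985  0.04061992] 0.06444916349680536 -159.5858664785702
[0.58926655 0.00265395] 0.06452111644832799 -69.52769886261045
[0.62886946 0.08538328] 0.0660423016646803 19.71910298423441
ptr [0.42701308 0.01679636] 0.1471613517477936 -161.66059278778218
grip [ 0.57731752 -0.16748781] 0.2308321290497628 -87.36365124889548
block [ 0.62324658 -0.11224497] 0.18423727569218978 -72.12613122359987
post3? [ 0.52337891 -0.03002972] 0.10271251987984625 -114.94640721860841
p1 [0.65767969 0.01946041] 0.10090450044711792 -25.62531259138367
yaw 18.33940721221782 18.312095351218336 17.87386877640013
```

Blue is about 2° short of −161.8°, so I'll nudge 3.7 mm along the arc, release, rise and check.

```bash
P="python3 -m pendant"
$P '[{"x":0,"y":0.013,"z":0.013,"yaw":0},{"x":0,"y":0.026,"z":0.026,"yaw":0},{"x":0,"y":0.026,"z":0.026,"yaw":0},{"x":0,"y":0.026,"z":0.026,"yaw":0}]'
$P '[{"x":0,"y":0,"z":0,"yaw":0},{"x":0,"y":0,"z":0,"yaw":0},{"x":0,"y":0,"z":0,"yaw":0}]' 0.2
$P '[{"x":-0.3,"y":0,"z":0,"yaw":0},{"x":-0.6,"y":0,"z":0,"yaw":0},{"x":-1,"y":0,"z":0,"yaw":0},{"x":-1,"y":0,"z":0,"yaw":0}]'
$P '[{"x":-0.3,"y":-0.2,"z":0,"yaw":0},{"x":-0.5,"y":-0.2,"z":0.3,"yaw":0},{"x":-0.6,"y":-0.2,"z":0.9,"yaw":0},{"x":-0.6,"y":-0.2,"z":1,"yaw":0},{"x":-0.6,"y":-0.2,"z":1,"yaw":0}]'
python3 - <<'E'
from h import *
from workcell import eyes; import cv2
go([.5775,-.1675,.2],18.2)
im=eyes.snapshot("top")["pixels"]
cv2.imwrite(f"pics/top3.png",cv2.resize(im[150:280,170:370],None,fx=4,fy=4,interpolation=cv2.INTER_CUBIC))
im=eyes.snapshot("side")["pixels"]
cv2.imwrite(f"pics/side3.png",cv2.resize(im[140:290,180:340],None,fx=4,fy=4,interpolation=cv2.INTER_CUBIC))
E
```

```text
time: 7.88
ee_pos: [0.616, 0.155, 0.0841]
orientation: [0.572, 0.415, 0.572, -0.415]
force: [-1.0, -0.6, 6.6]
width: 0.2
time: 8.25
ee_pos: [0.6161, 0.1547, 0.0829]
orientation: [0.572, 0.415, 0.572, -0.415]
force: [0.1, 1.0, -0.0]
width: 0.396
time: 8.75
ee_pos: [0.619, 0.1552, 0.1871]
orientation: [0.574, 0.417, 0.57, -0.413]
force: [0.4, 0.2, -1.1]
width: 0.401
time: 9.38
ee_pos: [0.6277, 0.0528, 0.2418]
orientation: [0.571, 0.415, 0.573, -0.416]
force: [-0.5, 0.7, 0.6]
width: 0.399
pos [0.6277 0.0528 0.2418] shift [ 0.418 -1.156  1.942] jaw 18.0 world turn 0.2 yaw -0.001 (tool x down) F [-0.5  0.7  0.6] w 0.399 t 9.375
```

View pics/top3.png

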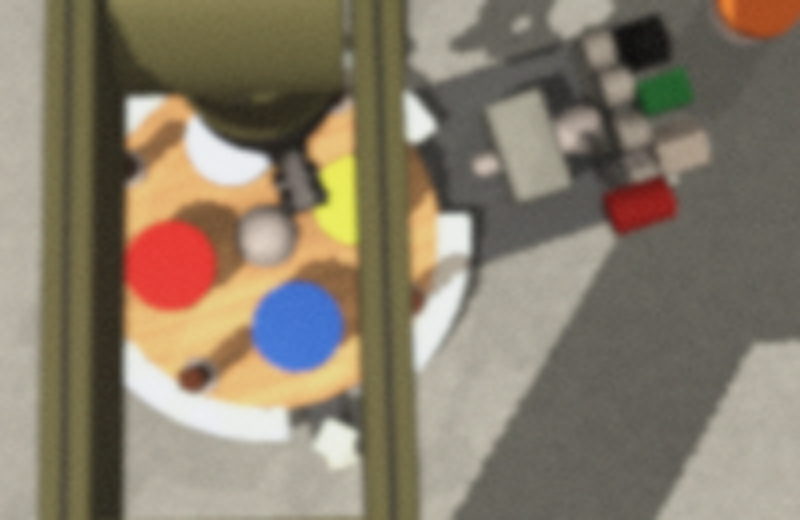

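View pics/side3.png

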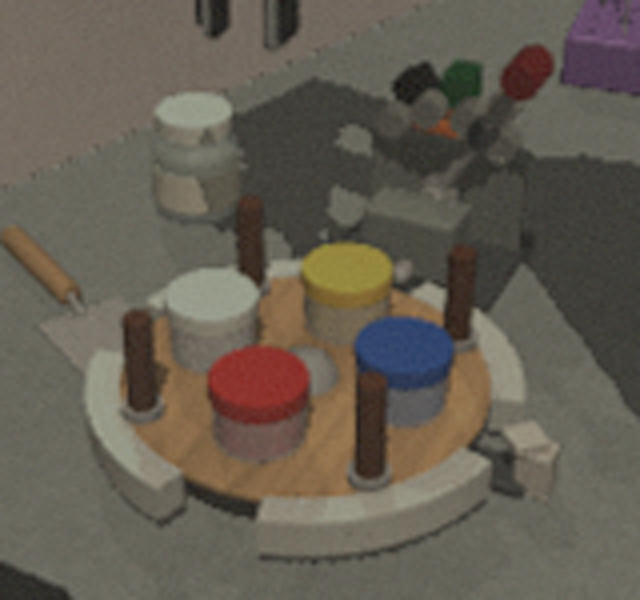

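Blue lid (298,326), red (170,265), pointer (336,443). Checking with colour centroids.

Run:
```python
from h import *
import cv2
im=cv2.imread("pics/top3.png").astype(int);B,G,R=im[...,0],im[...,1],im[...,2]
c=np.array([.5667,.0631])
def f(m,nm,z):
    n,l,s,ce=cv2.connectedComponentsWithStats(m.astype(np.uint8)); i=1+s[1:,4].argmax()
    (u,v),r=cv2.minEnclosingCircle(np.argwhere(l==i)[:,::-1].astype(np.float32))
    p=un('top',(170+(ce[i][0]+.5)/4-.5,150+(ce[i][1]+.5)/4-.5),z,1)[:2]; d=p-c
    print(nm,s[i],ce[i].round(1),(u,v,r),p.round(4),np.hypot(*d),np.degrees(np.arctan2(d[1],d[0])))
    return p
b=f((B>R+50)&(B>G+25),'blue',.08); r=f((R>B+90)&(R>G+110)&(np.arange(800)<400),'red',.08)
g=f((R>B+70)&(R>G+70)&(np.arange(800)>500)&(np.arange(520)[:,None]>120),'grip',.164)
d=b-r;print('b-r',np.hypot(*d),np.degrees(np.arctan2(d[1],d[0]))+180-45-180)
```

```text
blue [ 253  282   89   88 6087] [297.2 326.1] (296.4230651855469, 326.2884521484375, 45.23912048339844) [0.5066 0.0434] 0.06326521560051984 -161.8550203314671
red [ 126  221   89   89 6277] [170.  265.3] (169.65835571289062, 265.309326171875, 45.45262908935547) [0.547  0.1259] 0.06586165466342185 107.44276614379793
grip [ 609  182   66   49 2261] [641.1 205.6] (641.225341796875, 205.45069885253906, 33.0755615234375) [ 0.5773 -0.1673] 0.23059357015889403 -87.376337356965
b-r 0.09188241075735828 -161.06822677674057
```

Blue is at −161.1 to −161.9°, against a target of about −161.8°, well within tolerance. Now the lever.

```bash
P="python3 -m pendant"
$P '[{"x":0,"y":-0.29,"z":0.48,"yaw":0},{"x":0,"y":-0.58,"z":0.97,"yaw":0},{"x":0,"y":-0.58,"z":0.97,"yaw":0}]' -0.4
$P '[{"x":0,"y":-0.29,"z":0.48,"yaw":0},{"x":0,"y":-0.58,"z":0.97,"yaw":0},{"x":0,"y":-0.58,"z":0.97,"yaw":0},{"x":0,"y":-0.58,"z":0.97,"yaw":0},{"x":0,"y":-0.58,"z":0.97,"yaw":0}]'
python3 - <<'E'
from h import *
from workcell import eyes; import cv2
R=go([.5773,-.1675,.150],18.2)
im=eyes.snapshot("side")["pixels"]
cv2.imwrite(f"pics/side4.png",cv2.resize(im[110:230,240:360],None,fx=5,fy=5,interpolation=cv2.INTER_CUBIC))
E
```

```text
time: 9.85
ee_pos: [0.6019, -0.0586, 0.2427]
orientation: [0.571, 0.415, 0.572, -0.417]
force: [0.3, 0.6, -0.5]
width: 0.703
time: 10.48
ee_pos: [0.5786, -0.1648, 0.2431]
orientation: [0.573, 0.415, 0.573, -0.414]
force: [-0.0, 0.7, -0.2]
width: 0.702
pos [ 0.5786 -0.1648  0.2431] shift [ 0.931 -0.021  0.023] jaw 18.2 world turn -0.0 yaw 0.000 (tool x down) F [-0.   0.7 -0.2] w 0.702 t 10.475
```

View pics/side4.png

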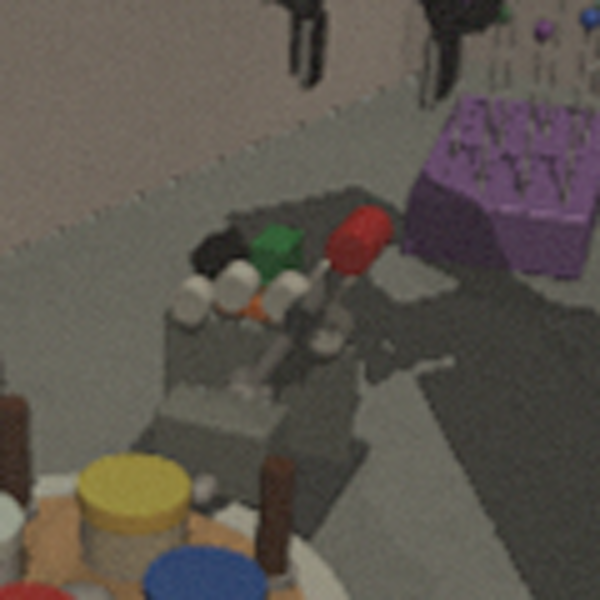

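The fingers straddle the grip (fingers at about x=308 and x=438, grip at 360,240). Descending and pinching.

```bash
P="python3 -m pendant"
$P '[{"x":0.2,"y":-0.02,"z":0.02,"yaw":0},{"x":0.5,"y":-0.02,"z":0.02,"yaw":0},{"x":0.8,"y":-0.02,"z":0.02,"yaw":0},{"x":0.93,"y":-0.02,"z":0.02,"yaw":0},{"x":0.93,"y":-0.02,"z":0.02,"yaw":0}]'
$P '[{"x":0,"y":0,"z":0,"yaw":0},{"x":0,"y":0,"z":0,"yaw":0},{"x":0,"y":0,"z":0,"yaw":0},{"x":0,"y":0,"z":0,"yaw":0},{"x":0,"y":0,"z":0,"yaw":0}]' 1 35
python3 - <<'E'
from h import *
go([.5773,-.1675,.150],18.2)
E
```

```text
time: 11.15
ee_pos: [0.5767, -0.1686, 0.1496]
orientation: [0.572, 0.415, 0.573, -0.415]
force: [0.8, 0.2, -0.2]
width: 0.704
time: 11.78
ee_pos: [0.5784, -0.1696, 0.1517]
orientation: [0.573, 0.416, 0.571, -0.415]
force: [1.5, 1.4, 6.6]
width: 0.312
pos [ 0.5784 -0.1696  0.1517] shift [ 0.017 -0.004 -0.024] jaw 18.1 world turn 0.1 yaw -0.001 (tool x down) F [1.5 1.4 6.6] w 0.312 t 11.775
```

```bash
P="python3 -m pendant"
$P '[{"x":-0.03,"y":0.06,"z":0,"yaw":0},{"x":-0.056,"y":0.117,"z":0,"yaw":0},{"x":-0.08,"y":0.18,"z":0,"yaw":0},{"x":-0.1,"y":0.24,"z":0,"yaw":0},{"x":-0.12,"y":0.3,"z":0,"yaw":0},{"x":-0.133,"y":0.365,"z":0,"yaw":0},{"x":-0.145,"y":0.43,"z":0,"yaw":0},{"x":-0.153,"y":0.493,"z":0,"yaw":0}]'
$P '[{"x":-0.005,"y":0.065,"z":0,"yaw":0},{"x":-0.006,"y":0.13,"z":0,"yaw":0},{"x":-0.006,"y":0.13,"z":0,"yaw":0},{"x":-0.006,"y":0.13,"z":0,"yaw":0},{"x":-0.006,"y":0.13,"z":0,"yaw":0}]'
python3 - <<'E'
from h import *
from workcell import eyes; import cv2
yw=np.radians(18.2);bx=np.array([np.cos(yw),np.sin(yw)]);by=np.array([-bx[1],bx[0]])
go(list(np.array([.5667,.0631])-.222*by)+[.166],18.2)
im=eyes.snapshot("side")["pixels"]
cv2.imwrite(f"pics/side5.png",cv2.resize(im[110:270,230:360],None,fx=4.5,fy=4.5,interpolation=cv2.INTER_CUBIC)[:600])
E
```

```text
time: 12.78
ee_pos: [0.6212, -0.1556, 0.1659]
orientation: [0.571, 0.414, 0.573, -0.417]
force: [-3.0, -2.7, 8.8]
width: 0.317
time: 13.4
ee_pos: [0.6375, -0.1501, 0.1656]
orientation: [0.573, 0.416, 0.572, -0.415]
force: [6.1, -1.3, -5.8]
width: 0.312
pos [ 0.6375 -0.1501  0.1656] shift [-0.004 -0.007 -0.027] jaw 18.1 world turn 0.1 yaw -0.001 (tool x down) F [ 6.1 -1.3 -5.8] w 0.312 t 13.4
```

View pics/side5.png

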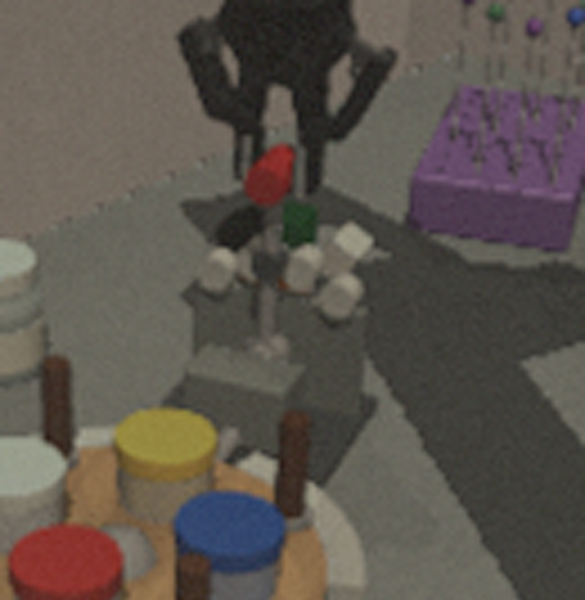

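The lever is upright at the green mark (grip 270,175; shaft vertical at about x=267). Releasing and withdrawing.

```bash
P="python3 -m pendant"
$P '[{"x":0,"y":0,"z":0,"yaw":0},{"x":0,"y":0,"z":0,"yaw":0},{"x":0,"y":0,"z":0,"yaw":0},{"x":0,"y":0,"z":0,"yaw":0}]' -0.4
$P '[{"x":-0.2,"y":0,"z":0,"yaw":0},{"x":-0.5,"y":0,"z":0,"yaw":0},{"x":-0.9,"y":0,"z":0,"yaw":0},{"x":-0.9,"y":0,"z":0,"yaw":0}]'
$P '[{"x":0,"y":-0.5,"z":0.2,"yaw":0},{"x":0,"y":-1,"z":0.4,"yaw":0},{"x":0,"y":-1,"z":0.4,"yaw":0}]'
$P '[{"x":0,"y":-0.5,"z":0.4,"yaw":0},{"x":0,"y":-1,"z":1,"yaw":0},{"x":0,"y":-1,"z":1,"yaw":0}]'
$P '[{"x":0,"y":-0.3,"z":0.4,"yaw":0},{"x":0,"y":-0.5,"z":1,"yaw":0},{"x":0,"y":-0.5,"z":1,"yaw":0},{"x":0,"y":-0.5,"z":1,"yaw":0}]'
python3 - <<'E'
from h import *
from workcell import eyes; import cv2
go([.6367,-.148,.166],18.2)
im=eyes.snapshot("top")["pixels"]; im2=eyes.snapshot("side")["pixels"]
a=cv2.resize(im[130:280,170:370],(400*8//8*1,300));
o=np.zeros((600,800,3),np.uint8)
o=np.hstack([cv2.resize(im[130:290,165:375],(440,335),interpolation=cv2.INTER_CUBIC),cv2.resize(im2[110:290,190:350],(298,335),interpolation=cv2.INTER_CUBIC)])
cv2.imwrite("pics/fin.png",o)
I=im.astype(int);c=np.array([.5667,.0631]);B,G,R=I[...,0],I[...,1],I[...,2];X=np.arange(512);Y=np.arange(384)[:,None]
def f(m,nm,z):
    n,l,s,ce=cv2.connectedComponentsWithStats(m.astype(np.uint8)); i=1+s[1:,4].argmax()
    p=un('top',ce[i],z,1)[:2];d=p-c;print(nm,s[i,4],p.round(4),np.hypot(*d).round(4),np.degrees(np.arctan2(d[1],d[0])))
W=(X>190)&(X<300)&(Y>150)&(Y<280)
f((B>R+50)&(B>G+25)&W,'blue',.08); f((R>B+90)&(R>G+110)&W,'red',.08); f((G>B+80)&(R>B+80)&(abs(R-G)<40)&W,'yel',.08)
f((R>B+60)&(R>G+60)&(X>300)&(X<350)&(Y>160)&(Y<225),'grip',.18)
yw=np.radians(18.2);print('grip green/black/white exp',[ (c+np.array([dx*np.cos(yw)+.222*np.sin(yw),dx*np.sin(yw)-.222*np.cos(yw)])).round(4) for dx in(0,.0623,-.0623)])
E
```

```text
time: 13.95
ee_pos: [0.636, -0.15, 0.1664]
orientation: [0.572, 0.415, 0.572, -0.415]
force: [-0.4, -0.1, 0.2]
width: 0.701
time: 14.45
ee_pos: [0.6384, -0.1508, 0.2606]
orientation: [0.575, 0.416, 0.57, -0.414]
force: [0.6, 0.4, 0.4]
width: 0.7
time: 14.82
ee_pos: [0.5501, -0.2208, 0.2555]
orientation: [0.571, 0.416, 0.572, -0.417]
force: [0.4, 0.3, -0.1]
width: 0.697
time: 15.2
ee_pos: [0.4887, -0.3478, 0.2556]
orientation: [0.572, 0.416, 0.572, -0.416]
force: [0.3, 0.7, -0.8]
width: 0.7
time: 15.7
ee_pos: [0.4735, -0.4547, 0.2552]
orientation: [0.572, 0.416, 0.573, -0.415]
force: [-1.2, 0.2, -0.7]
width: 0.707
pos [ 0.4735 -0.4547  0.2552] shift [ 0.898  2.503 -2.407] jaw 18.1 world turn 0.1 yaw -0.001 (tool x down) F [-1.2  0.2 -0.7] w 0.707 t 15.7
blue 370 [0.5064 0.0434] 0.0634 -161.91753376582062
red 366 [0.5468 0.1259] 0.0659 107.59642178259763
yel 424 [0.5884 0.0034] 0.0636 -70.01886374652196
grip 187 [ 0.637 -0.147] 0.2216 -71.50502954809089
grip green/black/white exp [array([ 0.636 , -0.1478]), array([ 0.6952, -0.1283]), array([ 0.5769, -0.1673])]
```

View pics/fin.png

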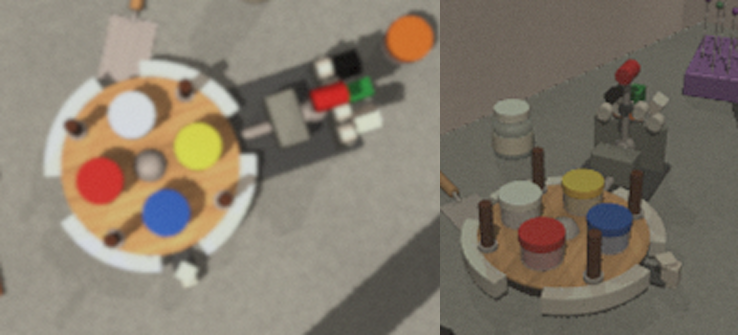

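The grip (330,97) sits beside the green mark, and its measured position matches the green notch to 1–2 mm. The blue lid (167,212) stands at the pointer (187,272), and the bolt shows in the rim slot at (257,130). Handing in.

```bash
python3 -c "
from workcell import env
print(env.close_job())"
```

```text
the job is handed in; nothing more can be done
None
```

The blue jar now stands at the white pointer and the lever is locked in the green notch. The job was handed in at about 15.8 s on the robot's clock, with the arm clear of everything.

**How it was done:** I gripped post 2 and turned the carousel about 79° clockwise. One look showed it 2° short, so I nudged it and then released the post. I then pinched the lever grip from above, carried it from white to green in one move, and let go.

**Last checks, after the arm withdrew:**
- **Blue jar:** it measured −161.9° about the axis, against a target of about −161.8° (±0.3°). The yellow and red lids suggest −160° to −162.4°, so the measurement scatters by about 1 mm at the jar.
- **Lever:** its grip measured within about 1.5 mm of where the green notch puts it, and 60 mm short of the black one. The pictures show it upright beside the green mark, with the bolt entering the rim slot.
- **Forces:** the readings printed at the end of each move stayed below about 10 N.
- **Spare jar and paddle:** the robot went near neither. The orange-lidded jar shows standing in the last top view. I did not measure its position again, and the paddle was outside the last picture's crop.

No check failed.

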